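Lock the drill stand's slide table and hold its spring vise open at the mark

TASK

I want to lay the next knife handle in the drill stand's spring vise. Leave the slide table where it is and lock it by sliding its bolt fully home into the keeper; then take the vise's pull bar and draw the jaw open until its pointer is level with the brass index rider on the rule, and keep holding it there: finish while still holding the bar, without letting go. Do not shift the index rider, and leave the cutlery and tools on the bench where they are.

Things in the scene. Friction and masses are not known exactly. Their poses are not given: they have to be found in the camera images.
- stand: Bench drill stand, fixed: grey cast base, column at its far end with a rotary tool, slide table with spring vise. Origin: underside of the base, under the vise. x points from the operator's side to the column, y left, z up (the 'stand frame' below). Base x -160..200, y -178..133, 18 mm thick. Drill head overhangs x 74..200, y -80..60 mm, from 112 to 403 mm high.
- bolt (a joint): Lock bolt of the slide table: steel barrel bolt, 12 mm rod along the stand's y at its right (-y) side, stand-frame x = -90 mm, axis 52 mm above the bench. 0 = withdrawn, 0.032 m = fully home (end stop); grows as it slides to the stand's +y, into the keeper on the slide table. Friction about 3 N; stays where left.
- bolt_knob (a point): Centre of the top face of the bolt's upright knob: steel cylinder 14 mm across, top 90 mm above the bench, free to pinch or push over its upper 26 mm. Stand-frame y = -148 mm withdrawn, -116 mm home. Straps up to 62 mm high stand on the bolt's line, 16 mm behind and 44 mm ahead of the knob's centre when withdrawn; nothing above 59 mm beside it along the stand's x.
- keeper (a point): Mouth of the keeper on the edge of the slide table, on the bolt's axis: a steel bracket with an opening 16 mm wide and 20 mm deep along y, its top 68 mm above the bench.
- slide_table (a joint): Travel in m of the slide table (aluminium plate 230 x 170 mm carrying the vise) on its ways. 0 = loading position, keeper in line with the bolt; positive = dragged towards the operator (stand -x); range -0.05 to 0.04. About 5 N of friction: unlocked, it is dragged along when the vise is pulled. With the bolt home it has about 2 mm of play.
- jaw (a joint): Opening of the vise's moving jaw = travel of the pull bar, m. 0 = shut, 0.062 = fully open; grows as the bar is pulled to the stand's -x. Springs pull it shut: about 8 N at 0, plus 160 N/m (some 16 N at 0.05); it snaps back when let go.
- pull_bar (a point): Middle of the moving jaw's pull bar: round steel bar 14 mm thick, 92 mm long along the stand's y, axis 70 mm above the bench, at stand-frame x = -150 mm when shut. Two 10 mm guide rods at y = +-34 mm join it to the jaw; between them it is free all round (38 mm to the vise's end plate, 45 mm below). End plate and jaws are at most 88 mm high.
- jaw_pointer (a point): Tip of the small brass pointer on the left (+y) side of the moving jaw, 56 mm above the bench, just above the steel rule; it moves with the jaw. Axes as the stand's.
- index_nose (a point): Tip of the nose of the brass index rider, a saddle 12 x 16 mm with a clamp screw, top 68 mm above the bench, on the steel rule at the left of the vise: this is the mark. The opening is right when the jaw's pointer is level with it along the stand's x. Axes as the stand's.
- index (a joint): Where the index rider is set on the rule, in m of jaw opening: the pointer is level with the rider when joint jaw equals this value (0.028 to 0.052). Do not shift it (it slips at about 8 N).
- fork: Bystander: table fork, 223 mm long, 26 mm wide, 4 mm high, lying flat left of the stand; origin under its middle.
- spoon: Bystander: table spoon, 190 mm long, 44 mm wide, 8 mm high, lying flat left of the fork; origin under its middle.
- knife: Bystander: table knife, 207 mm long, 20 mm wide, 7 mm high, lying flat left of the spoon; origin under its middle.
- collet_key: Bystander: small double-ended steel collet key, 100 mm long, 18 mm wide, 4 mm thick, lying on the left edge of the stand's base plate; origin under its middle.
- stake_block: Bystander: square steel stake block 55 x 55 mm with a nut on top, 34 mm high, right of the stand; origin under its middle.
- hammer: Bystander: hammer 240 mm long lying right of the stand; origin at the underside near its middle.
- polish_jar: Bystander: jar of polish 60 mm across, 55 mm high, in front of the left front corner of the base; origin under its middle.

How it is judged:
On the way, in this order (a step that is already met when the one before it is completed fails the run):
1. the bolt is fully home in the keeper, the vise still shut (value of joint bolt above 0.027 m and value of joint jaw below 0.01 m), for 0.2 s.
2. the jaw's pointer is drawn level with the index rider and held there by the gripper (x of jaw_pointer in the frame of index_nose between -0.004 and 0.004 m and contact force between jaw and the fingers above 4 N), for 0.3 s.
At the end, for the whole second after the job is handed in: The gripper is still holding the pull bar (more than 4 N on it) and the jaw stands still with its pointer within 4 mm of the index rider's nose along the rule; the bolt is home (at least 27 of its 32 mm) and the slide table is within 5 mm of its loading position (all of step 2 and value of joint bolt above 0.027 m and value of joint slide_table between -0.005 and 0.005 m and velocity of joint jaw between -0.01 and 0.01 m/s); the arm keeps its last pose, push and grip.
It fails at once if the slide table is shifted more than 8 mm from its loading position (value of joint slide_table above 0.008 m or value of joint slide_table below -0.008 m).
It fails at once if the index rider is shifted by more than 10 mm (distance of index_nose from where it was at the start of the episode above 0.01 m).
It fails at once if cutlery, a tool or the jar is moved by more than 30 mm (distance of any of fork, spoon, knife, collet_key, stake_block, hammer, polish_jar from where it was at the start of the episode above 0.03 m).
It also fails if it takes over 45 s, if anything falls off the work surface, if the arm or the gripper's body presses on something with over 40 N, if the wrist force passes 120 N, or if a joint passes its speed limit or range.

ROBOT

A 7-joint arm with a two-finger parallel gripper is mounted at the origin on the work surface. World frame = base frame: x ahead of the robot, y to its left, z up, the work surface at z = 0. Lengths are in m, angles in rad, forces in N, time in s.
With the tool pointing down it reaches from about 0.4 to 0.875 m from the base axis. Payload 19.3 kg.
Tool frame: the origin (TCP) lies midway between the tips of the shut fingers; the grasp point (between the pads) lies 19 mm behind it; z points along the fingers, y is the line along which they close (so a half turn about z gives the same grasp; the last joint's range is limited). The gripper opens to 85 mm and grips with 20 to 120 N. Pads are 22 mm wide; open, the fingers measure 114 mm over their backs; the gripper's body (76 mm by 85 mm) begins 54 mm behind the grasp point. The pads swing forward as they close: fully open they stand 13 mm farther back than shut.
Start: joints at [1.176, 0.521, -0.036, 1.599, 0.021, 1.021, -0.113], TCP at [0.199, -0.592, 0.231] pointing down, gripper open.
Joint ranges: [-2.91, 2.91], [-0.3, 2.13], [-1.5, 1.42], [0.17, 2.43], [-1.26, 4.41], [0.16, 1.93], [-2.52, 2.52]. Speed limits (rad/s): [1.89, 1.89, 2.39, 2.39, 3.01, 3.01, 3.01].

INTERFACE

Orientations are given as [roll, pitch, yaw] about the fixed x, y, z axes, in that order (R = Rz(yaw) Ry(pitch) Rx(roll)).
In Python, from workcell import bot gives the robot as it stands.
- The arm moves only by the tool move_arm, never from a script. Its argument "series" is a list of rows, each a list of 3 entries, a list of its own where there are three numbers: the shift along the tool's x, y, z in cm, then the turn, a rotation vector about the tool's x, y, z in rad, then the opening in per cent of the stroke, from 0 (shut) to 100 (fully open). A call has 1 to 20 rows; each row is the pose to reach, as a shift and turn from the pose commanded when the call began, along the tool's axes at that moment; what a row does not reach only later rows make up. A row lasts 1/12 s, in which the tool goes at most 41.7 mm and 7.16 degrees, less where a joint would pass 70% of its speed; a pose out of reach is approached as far as the arm can. A call with a gripper value outside its range is refused whole. The fingers move at their own pace and stop on an object; "squeeze" is the grip in N (left out, the last holds). Time passes only in rows, so rows that repeat a pose let the fingers close. It gives the time, the measured TCP pose, the force, the opening and the grip force at its end, in the units of the state.
- bot.observe(): the state, without advancing time (a new reading comes with each control period).
- bot.grab_frame(name): name is "side" or "top"; returns (picture, depth): 384x512x3 uint8, red, green, blue; 384x512 float32, m along the optical axis (not along the pixel's ray), 0 where there is no reading.
- bot.camera_params(name): a dict with "fovy" (degrees; the focal length in pixels is half the picture's height over the tangent of half this angle, whatever the lens; pixels are square), "cx", "cy" (the principal point, pixels), "R" (3x3) and "t" (3): a world point X has camera coordinates R X + t. Camera axes: x right, y down, z forward; pixel columns grow to the right and rows downward; lengths in m; the calibration is good to about 2 mm. A picture is of the moment at which its call begins. camera_params takes no time and is no camera call.
- bot.job_done(): hands the job in; it is judged then, once.
Trained networks look in the newest picture that a camera, given by its name, has taken for a name from the list of things; names that differ only in an ending like _2 or _b are one class to them, and where a whole thing is asked for, a point or a joint stands for the part that bears it (a point fixed in the world has none). Each returns a list of dicts, best first, with "conf" (0 to 1); they miss things now and then, are a little off and sometimes report something else, mostly with a low value. They report only what shows in the picture. A call takes as long as a camera call.
- bot.find_in(camera, thing): "bbox" ([left, top, right, bottom] in pixels, round what is visible of it).
- bot.trace(camera, thing): "mask" (384x512 bool, what is visible of it) and "bbox" ([left, top, right, bottom] in pixels, round what is visible of it).
The state is a dict: "clock": time; "qpos": joint angles; "qd": joint speeds; "joint_efforts": joint torques, N m; "position": TCP position; "tool_rot": TCP orientation; "force": force on the tool from outside, world axes, zero at the start; "moment": the same for the moment, N m; "grip_width": finger opening in m; "finger_force": force on a finger pad.
Only numpy, scipy, OpenCV 4.12 (cv2) and the standard library are available. Lean on these libraries where they do the work, as an engineer would, in place of code of your own. Each camera call takes 0.05 s, during which the arm holds its last target. There are 200 camera calls.

## Working session

There is one attempt and no reset: what is moved stays moved. The work goes in short steps, Python scripts to look and compute and a tool call to move; the robot and the scene stay as the last step left them, time stands still between calls to the robot, and variables do not carry over. Pictures are saved under pics/ and viewed, at most 10 in all, crops included, and the job is handed in when it is done.

Besides the shell and the picture viewer there is one more tool, called after "Emit:" in YAML: its name, and indented under it one key for each argument. move_arm: Moves the arm, as the interface text tells. Its arguments: {"type":"object","properties":{"series":{"type":"array"},"squeeze":{"type":"number"}},"required":["series"]}

```bash
mkdir -p pics; cat > h.py <<'E'
import numpy as np, cv2
from workcell import bot
def K(n):
    c=bot.camera_params(n); f=192/np.tan(np.radians(c["fovy"])/2); return f,c["cx"],c["cy"],np.array(c["R"]),np.array(c["t"])
def px2w(n,u,v,d):
    f,cx,cy,R,t=K(n); return R.T@(np.array([(u-cx)/f*d,(v-cy)/f*d,d])-t)
def ray_z(n,u,v,z):
    f,cx,cy,R,t=K(n); o=-R.T@t; r=R.T@np.array([(u-cx)/f,(v-cy)/f,1]); return o+r*(z-o[2])/r[2]
def w2px(n,X):
    f,cx,cy,R,t=K(n); p=R@np.array(X)+t; return np.array([p[0]/p[2]*f+cx,p[1]/p[2]*f+cy,p[2]])
E
python3 - <<'E'
from h import *
np.set_printoptions(precision=4,suppress=True)
ims=[]
for n in("top","side"):
    im,d=bot.grab_frame(n); np.save(n+"_d.npy",d);np.save(n+".npy",im)
    cv2.imwrite(f"pics/{n}0.png",cv2.resize(im[...,::-1],(800,600),interpolation=cv2.INTER_CUBIC))
    f,cx,cy,R,t=K(n); print(n,f,cx,cy,-R.T@t,R[2],(d==0).mean())
    for th in("bolt_knob","keeper","pull_bar","jaw_pointer","index_nose","stand"):
        for r in bot.trace(n,th)[:2]:
            m=r["mask"]&(d>0); v,u=np.nonzero(m)
            if len(u)==0: print(th,r["bbox"],r["conf"],"empty");continue
            P=np.array([px2w(n,a,b,d[b,a]) for a,b in list(zip(u,v))[::max(1,len(u)//300)]])
            print(th,round(r["conf"],2),r["bbox"],m.sum(),"med",np.median(P,0),"min",np.percentile(P,3,axis=0),"max",np.percentile(P,97,axis=0))
print(bot.observe())
E
```

```text
top 443.63643593847604 248.04220843712005 190.59590851863675 [0.3392 0.0466 1.298 ] [ 0.2188 -0.0061 -0.9758] 0.004124959309895833
bolt_knob 0.65 [330.1, 225.7, 353.7, 249.0] 367 med [ 0.4718 -0.2212  0.0143] min [ 0.4442 -0.249   0.0003] max [ 0.5013 -0.1942  0.0266]
keeper 0.85 [231.2, 127.1, 304.5, 223.1] 4701 med [ 0.6756 -0.0154  0.048 ] min [ 0.5508 -0.1069  0.0293] max [0.7987 0.072  0.0866]
pull_bar 0.69 [240.4, 147.3, 283.6, 222.3] 602 med [ 0.7091 -0.0151  0.0765] min [ 0.5351 -0.0653  0.0613] max [0.739  0.0558 0.0874]
pull_bar 0.25 [143.3, 131.3, 162.5, 190.1] 418 med [0.7301 0.3252 0.003 ] min [ 0.6422  0.3011 -0.0043] max [0.8303 0.348  0.008 ]
jaw_pointer 0.61 [238.9, 147.3, 288.4, 221.4] 691 med [ 0.7078 -0.0156  0.0759] min [ 0.5331 -0.068   0.0544] max [0.7421 0.0556 0.0871]
stand 0.81 [213.7, 49.4, 336.2, 240.0] 13374 med [ 0.7089 -0.0518  0.0354] min [ 0.5279 -0.1977  0.0114] max [0.861  0.1115 0.3493]
side 349.8638838184321 260.2591557446724 189.52857675591176 [ 0.3785 -0.5815  0.8282] [ 0.2123  0.6378 -0.7404] 0.0039215087890625
bolt_knob 0.58 [269.0, 238.9, 275
[... 1001 characters left out ...]
5 -0.2533 -0.0009] max [ 0.5044 -0.1933  0.0287]
stand 0.59 [240.8, 104.2, 413.8, 274.1] 14567 med [ 0.7341 -0.0769  0.0392] min [ 0.5281 -0.2024  0.0127] max [0.8576 0.0778 0.3585]
{'clock': 0.7, 'qpos': array([ 1.1758,  0.5214, -0.0363,  1.5995,  0.0212,  1.0211, -0.1128]), 'qd': array([ 0.0002,  0.0019,  0.0008,  0.0007, -0.0008,  0.0002, -0.0004]), 'joint_efforts': array([ -0.0017, -92.6664,   1.9779, -37.0203,   0.0182,   0.002 ,
        -0.    ]), 'position': array([ 0.1994, -0.5923,  0.2313]), 'tool_rot': array([-3.1416,  0.    ,  0.3248]), 'force': array([-0.4487, -0.7293, -0.1996]), 'moment': array([-0.0137, -0.0256, -0.0292]), 'finger_force': 0.0, 'grip_width': 0.08560612218520872}
```

```bash
python3 - <<'E'
from h import *
a=np.load("top.npy")[100:250,200:350,::-1]; b=np.load("side.npy")[165:285,225:385,::-1]
cv2.imwrite("pics/c1.png",np.vstack([cv2.resize(a,(600,600),interpolation=cv2.INTER_CUBIC)]))
cv2.imwrite("pics/c2.png",cv2.resize(b,(800,600),interpolation=cv2.INTER_CUBIC))
E
```

```text
(no output)
```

View pics/c1.png

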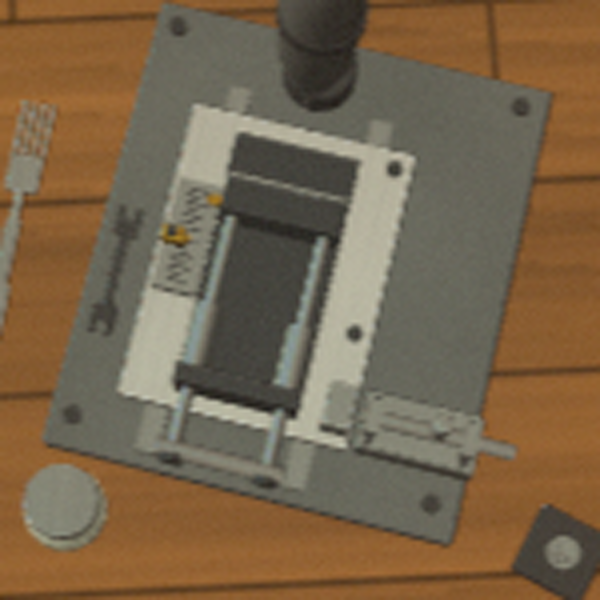

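View pics/c2.png

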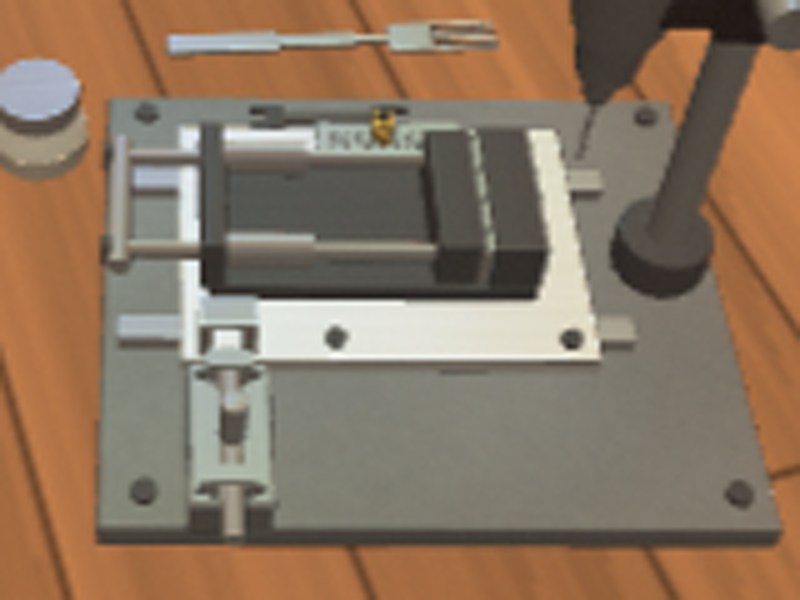

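View pics/top0.png

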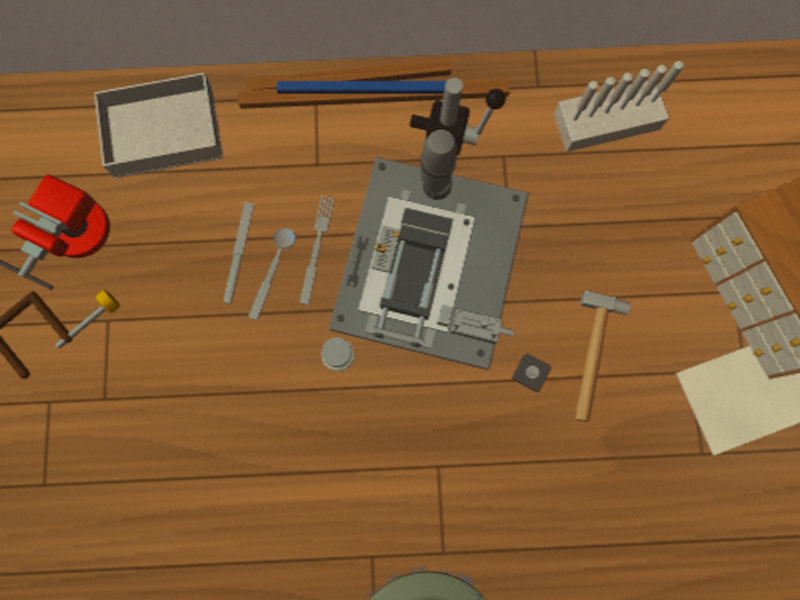

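```bash
cat > fit.py <<'E'
from h import *
from scipy.optimize import least_squares
np.set_printoptions(precision=4,suppress=True)
T=lambda u,v:((u+.5)/4-.5+200,(v+.5)/4-.5+100)
S=lambda u,v:((u+.5)/5-.5+225,(v+.5)/5-.5+165)
C=[("top",T(165,3),(200,133,18)),("top",T(552,93),(200,-178,18)),("top",T(43,441),(-160,133,18)),("top",T(452,543),(-160,-178,18)),
("side",S(110,100),(-160,133,18)),("side",S(665,103),(200,133,18)),("side",S(97,527),(-160,-178,18)),("side",S(780,527),(200,-178,18)),
("side",S(236,398),(-90,-148,90)),("side",S(120,146),(-150,34,77)),("side",S(116,248),(-150,-34,77)),("top",T(442,424),(-90,-148,90))]
def w(p,q):
    c,s=np.cos(p[2]),np.sin(p[2]); x,y,z=np.array(q)/1000
    return np.array([p[0]+c*x-s*y,p[1]+s*x+c*y,z])
res=lambda p:np.concatenate([w2px(n,w(p,q))[:2]-uv for n,uv,q in C])
r=least_squares(res,[.68,-.03,-.2],loss="soft_l1"); p=r.x; np.save("p.npy",p)
def inv(X):
    c,s=np.cos(p[2]),np.sin(p[2]); d=X[:2]-p[:2]; return np.array([c*d[0]+s*d[1],-s*d[0]+c*d[1],X[2]])*1000
E
python3 - <<'E'
from fit import *
print(p); print(res(p).reshape(-1,2))
for q in [(-90,-148,90),(-90,-116,90),(-150,0,70)]: print(q,w(p,q))
for n in("top","side"):
    im=np.load(n+".npy"); d=np.load(n+"_d.npy"); h=cv2.cvtColor(im,cv2.COLOR_RGB2HSV)
    m=(h[...,1]>130)&(h[...,0]>12)&(h[...,0]<32)&(h[...,2]>70)
    for v,u in zip(*np.nonzero(m)):
        for z in (.056,):
            X=inv(ray_z(n,u,v,z))
            if -80<X[0]<100 and 0<X[1]<100: print(n,u,v,im[v,u],X, inv(px2w(n,u,v,d[v,u])))
E
```

```text
[ 0.6891 -0.0177 -0.2938]
[[-1.4282 -1.6226]
 [ 0.2243 -1.1517]
 [-1.5137 -0.2169]
 [ 0.0477  0.1655]
 [-0.9596 -1.5923]
 [ 0.7115 -1.1061]
 [-1.074   0.7531]
 [ 0.9032  1.4458]
 [-0.8861  1.4297]
 [-0.4702  0.2864]
 [-0.1117 -1.4673]
 [ 0.9497 -0.3174]]
(-90, -148, 90) [ 0.5601 -0.1333  0.09  ]
(-90, -116, 90) [ 0.5694 -0.1026  0.09  ]
(-150, 0, 70) [0.5455 0.0258 0.07  ]Traceback (most recent call last):
  File "<stdin>", line 9, in <module>
  File "h.py", line 8, in ray_z
    f,cx,cy,R,t=K(n); o=-R.T@t; r=R.T@np.array([(u-cx)/f,(v-cy)/f,1]); return o+r*(z-o[2])/r[2]
                ~^^^
  File "h.py", line 4, in K
    c=bot.camera_params(n); f=192/np.tan(np.radians(c["fovy"])/2); return f,c["cx"],c["cy"],np.array(c["R"]),np.array(c["t"])
ValueError: time passes only in moves, steps and waits
```

```bash
sed -i 's/^def K/from functools import lru_cache\n@lru_cache(None)\ndef K/' h.py; python3 - <<'E'
from fit import *
print(p, bot.camera_params("top").keys())
for n in("top","side"):
    im=np.load(n+".npy"); d=np.load(n+"_d.npy"); h=cv2.cvtColor(im,cv2.COLOR_RGB2HSV)
    m=(h[...,1]>130)&(h[...,0]>12)&(h[...,0]<32)&(h[...,2]>70)
    for v,u in zip(*np.nonzero(m)):
            X=inv(ray_z(n,u,v,.056))
            if -80<X[0]<100 and 0<X[1]<100: print(n,u,v,im[v,u],X.round(), inv(px2w(n,u,v,d[v,u])).round())
E
```

```text
[ 0.6891 -0.0177 -0.2938] dict_keys(['fovy', 'cx', 'cy', 'R', 't'])
top 252 149 [143 109  42] [39. 53. 56.] [39. 53. 56.]
top 253 149 [153 116  41] [40. 50. 56.] [41. 50. 54.]
top 254 149 [154 117  42] [41. 47. 56.] [42. 47. 53.]
top 255 149 [129 102  61] [41. 44. 56.] [42. 44. 53.]
top 252 150 [141 112  56] [36. 52. 56.] [40. 53. 45.]
top 253 150 [157 119  40] [37. 49. 56.] [38. 49. 53.]
top 254 150 [144 108  38] [38. 46. 56.] [39. 47. 52.]
top 255 150 [108  85  50] [38. 44. 56.] [39. 44. 54.]
top 241 156 [138 116  65] [11. 79. 56.] [10. 78. 60.]
top 241 157 [135 116  56] [ 8. 78. 56.] [ 7. 78. 58.]
top 244 157 [128 102  54] [10. 69. 56.] [ 8. 69. 63.]
top 245 157 [141 106  41] [11. 67. 56.] [10. 66. 58.]
top 241 158 [127 101  40] [ 5. 77. 56.] [ 4. 77. 59.]
top 244 158 [125  93  37] [ 7. 69. 56.] [ 5. 68. 63.]
top 245 158 [134 100  35] [ 8. 66. 56.] [ 6. 66. 60.]
top 241 159 [120  91  31] [ 2. 76. 56.] [ 2. 76. 56.]
top 242 159 [130 105  39] [ 3. 74. 56.] [ 1. 73. 62.]
top 243 159 [143 117  41] [ 3. 71. 56.] [ 2. 70. 61.]
top 244 159 [163 126  41] [ 4. 68. 56.] [ 4. 68. 55.]
top 24
[... 4990 characters left out ...]
 189 [155 126  61] [ 7. 75. 56.] [ 7. 72. 59.]
side 302 189 [170 134  64] [10. 75. 56.] [ 9. 69. 62.]
side 303 189 [192 153  85] [13. 75. 56.] [12. 69. 62.]
side 300 190 [160 125  59] [ 4. 71. 56.] [ 4. 68. 59.]
side 301 190 [128  97  47] [ 7. 71. 56.] [ 6. 67. 61.]
side 302 190 [133 100  49] [10. 71. 56.] [ 9. 66. 61.]
side 300 191 [139 107  50] [ 4. 67. 56.] [ 3. 64. 59.]
side 301 191 [163 129  60] [ 7. 67. 56.] [ 6. 65. 58.]
side 302 191 [135 104  50] [10. 67. 56.] [ 9. 66. 57.]
side 300 192 [99 74 40] [ 3. 63. 56.] [ 4. 64. 54.]
side 301 192 [124  96  47] [ 6. 63. 56.] [ 7. 65. 54.]
side 302 192 [134 105  54] [ 9. 63. 56.] [ 9. 62. 57.]
side 301 193 [92 68 37] [ 6. 59. 56.] [ 7. 62. 52.]
```

Emit:
move_arm:
  series:
    - [[48.9, -31.9, 8], [0, 0, -0.952], 50]
    - [[48.9, -31.9, 8], [0, 0, -0.952], 50]
    - [[48.9, -31.9, 8], [0, 0, -0.952], 50]
    - [[48.9, -31.9, 8], [0, 0, -0.952], 50]
    - [[48.9, -31.9, 8], [0, 0, -0.952], 50]
    - [[48.9, -31.9, 8], [0, 0, -0.952], 50]
    - [[48.9, -31.9, 8], [0, 0, -0.952], 50]
    - [[48.9, -31.9, 8], [0, 0, -0.952], 50]
    - [[48.9, -31.9, 8], [0, 0, -0.952], 50]
    - [[48.9, -31.9, 8], [0, 0, -0.952], 50]
    - [[48.9, -31.9, 8], [0, 0, -0.952], 50]
    - [[48.9, -31.9, 8], [0, 0, -0.952], 50]
    - [[48.9, -31.9, 8], [0, 0, -0.952], 50]
    - [[48.9, -31.9, 8], [0, 0, -0.952], 50]
    - [[48.9, -31.9, 8], [0, 0, -0.952], 50]
    - [[48.9, -31.9, 8], [0, 0, -0.952], 50]
    - [[48.9, -31.9, 8], [0, 0, -0.952], 50]
    - [[48.9, -31.9, 8], [0, 0, -0.952], 50]
  squeeze: 40

```text
clock: 2.2
position: [0.5606, -0.135, 0.1513]
tool_rot: [-3.141, 0.001, 1.276]
force: [-0.9, -0.1, -0.5]
grip_width: 0.0433
finger_force: 0.0
```

```bash
python3 - <<'E'
from fit import *
print(inv(bot.observe()["position"]))
ims=[]
for n,(u0,v0) in(("side",(210,165)),("top",(230,150))):
    im,d=bot.grab_frame(n); ims.append(cv2.resize(im[v0:v0+120,u0:u0+100,::-1],(400,480),interpolation=cv2.INTER_CUBIC))
cv2.imwrite("pics/k1.png",np.hstack(ims))
E
```

```text
[ -89.0111 -149.5294  151.3425]
```

View pics/k1.png

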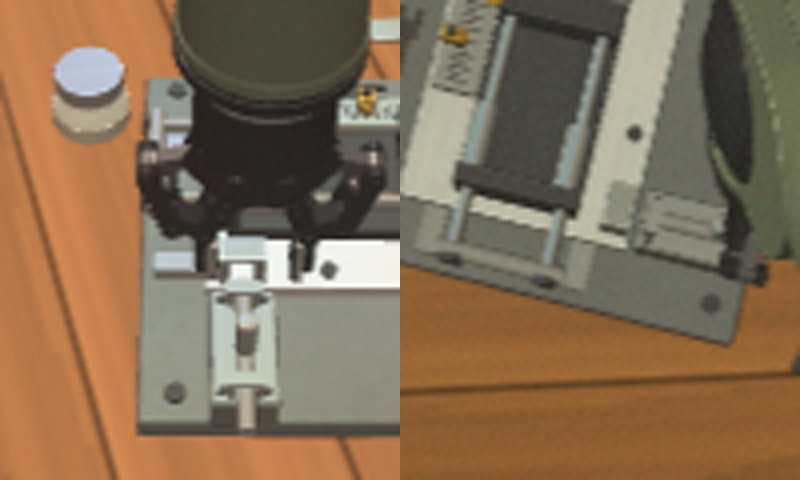

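Emit:
move_arm:
  series:
    - [[0, 0, 4], [0, 0, 0], 50]
    - [[0, 0, 7], [0, 0, 0], 50]
    - [[0, 0, 8.3], [0, 0, 0], 50]
    - [[0, 0, 8.3], [0, 0, 0], 50]
    - [[0, 0, 8.3], [0, 0, 0], 0]
    - [[0, 0, 8.3], [0, 0, 0], 0]
    - [[0, 0, 8.3], [0, 0, 0], 0]
    - [[0, 0, 8.3], [0, 0, 0], 0]
    - [[0, 0, 8.3], [0, 0, 0], 0]
    - [[0, 0, 8.3], [0, 0, 0], 0]

```text
clock: 3.13
position: [0.5607, -0.134, 0.07]
tool_rot: [-3.142, 0.0, 1.277]
force: [-7.9, 2.5, 8.2]
grip_width: 0.0124
finger_force: 38.9
```

Emit:
move_arm:
  series:
    - [[0.8, 0, 0], [0, 0, 0], 0]
    - [[1.6, 0, 0], [0, 0, 0], 0]
    - [[2.4, 0, 0], [0, 0, 0], 0]
    - [[3.0, 0, 0], [0, 0, 0], 0]
    - [[3.4, 0, 0], [0, 0, 0], 0]
    - [[3.6, 0, 0], [0, 0, 0], 0]
    - [[3.6, 0, 0], [0, 0, 0], 0]
    - [[3.6, 0, 0], [0, 0, 0], 0]
    - [[3.6, 0, 0], [0, 0, 0], 0]

```text
clock: 3.88
position: [0.5692, -0.1055, 0.07]
tool_rot: [-3.14, 0.008, 1.272]
force: [-17.7, -27.8, 16.8]
grip_width: 0.0125
finger_force: 39.8
```

Emit:
move_arm:
  series:
    - [[0, 0, 0], [0, 0, 0], 50]
    - [[0, 0, 0], [0, 0, 0], 50]
    - [[0, 0, 0], [0, 0, 0], 50]
    - [[0, 0, -3], [0, 0, 0], 50]
    - [[0, 0, -7], [0, 0, 0], 45]
    - [[4, -2, -8], [0, 0, 0], 40]
    - [[8, -4, -8], [0, 0, 0], 35]
    - [[11, -6, -8], [0, 0, 0], 35]
    - [[11, -6, -8], [0, 0, 0], 35]

```text
clock: 4.63
position: [0.5447, 0.0317, 0.1497]
tool_rot: [3.141, -0.004, 1.285]
force: [0.8, 2.0, 0.8]
grip_width: 0.0301
finger_force: 0.0
```

```bash
python3 - <<'E'
from fit import *
s=bot.observe(); print(inv(s["position"]),s["grip_width"],s["force"])
im,d=bot.grab_frame("side"); im2,d2=bot.grab_frame("top")
for q in [(-90,-148,90),(-90,-116,90)]: print(w2px("side",w(p,q)))
ims=[cv2.resize(im[165:285,210:310,::-1],(400,480),interpolation=cv2.INTER_CUBIC),cv2.resize(im2[150:270,230:330,::-1],(400,480),interpolation=cv2.INTER_CUBIC)]
cv2.imwrite("pics/k2.png",np.hstack(ims))
E
```

```text
[-152.5514    5.4527  149.668 ] 0.030074746572737905 [0.7633 1.9536 0.8265]
[270.9139 245.6297   0.871 ]
[270.5876 234.9878   0.8925]
```

View pics/k2.png

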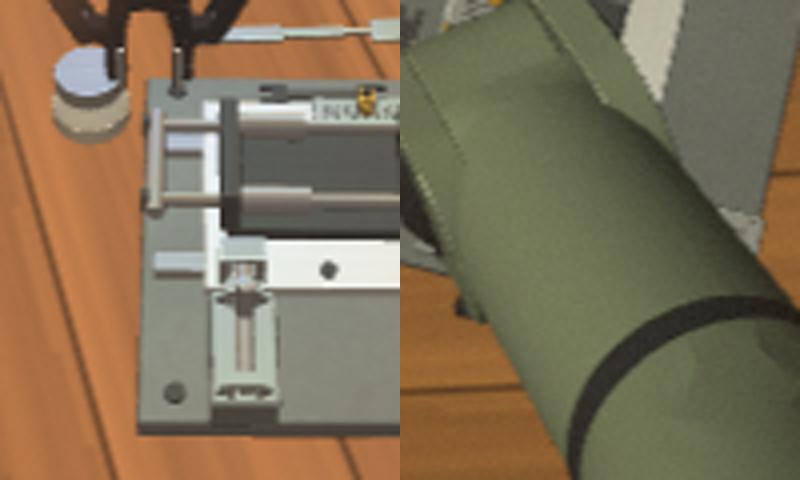

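Emit:
move_arm:
  series:
    - [[-0.4, 0.25, 0], [0, 0, 0], 35]
    - [[-0.4, 0.25, 0], [0, 0, 0], 35]
    - [[-0.4, 0.25, 3], [0, 0, 0], 35]
    - [[-0.4, 0.25, 5], [0, 0, 0], 35]
    - [[-0.4, 0.25, 6], [0, 0, 0], 35]
    - [[-0.4, 0.25, 6], [0, 0, 0], 35]

```text
clock: 5.23
position: [0.5463, 0.0175, 0.0864]
tool_rot: [-3.139, 0.001, 1.275]
force: [-0.4, -0.2, 0.5]
grip_width: 0.03
finger_force: 0.0
```

```bash
python3 - <<'E'
from fit import *
s=bot.observe(); print(inv(s["position"]),s["grip_width"],s["force"],s["tool_rot"])
im,d=bot.grab_frame("side")
cv2.imwrite("pics/k3.png",cv2.resize(im[165:245,210:310,::-1],(700,560),interpolation=cv2.INTER_CUBIC))
E
```

```text
[-146.875    -7.6597   86.4392] 0.029958485538404286 [-0.3895 -0.2321  0.5258] [-3.1386  0.0012  1.2754]
```

View pics/k3.png

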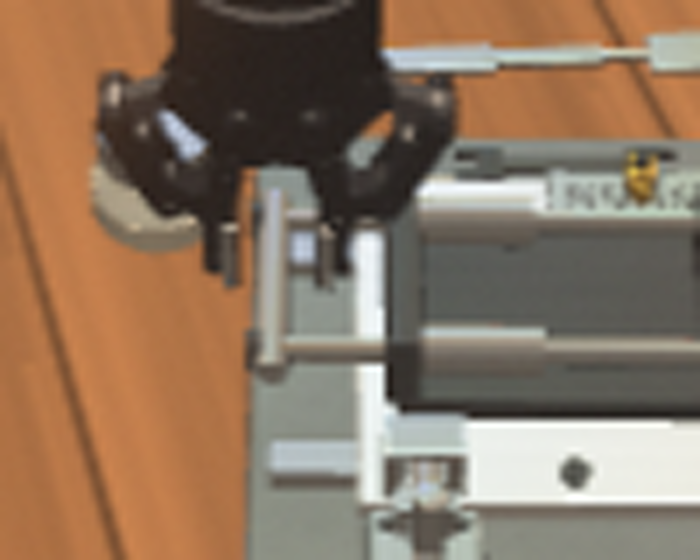

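Emit:
move_arm:
  series:
    - [[0.5, -0.3, 0], [0, 0, 0], 35]
    - [[0.5, -0.3, 1.5], [0, 0, 0], 35]
    - [[0.5, -0.3, 3], [0, 0, 0], 35]
    - [[0.5, -0.3, 3.5], [0, 0, 0], 35]
    - [[0.5, -0.3, 3.5], [0, 0, 0], 35]
    - [[0.5, -0.3, 3.5], [0, 0, 0], 0]
    - [[0.5, -0.3, 3.5], [0, 0, 0], 0]
    - [[0.5, -0.3, 3.5], [0, 0, 0], 0]
    - [[0.5, -0.3, 3.5], [0, 0, 0], 0]
    - [[0.5, -0.3, 3.5], [0, 0, 0], 0]
  squeeze: 70

```text
clock: 6.12
position: [0.5463, 0.0245, 0.0545]
tool_rot: [3.14, -0.001, 1.277]
force: [-2.0, 1.1, 7.8]
grip_width: 0.0116
finger_force: 68.2
```

```bash
python3 - <<'E'
from fit import *
s=bot.observe(); print(inv(s["position"]),s["grip_width"],s["force"],s["tool_rot"])
E
```

```text
[-148.9041   -1.0369   54.4683] 0.011586946276734332 [-1.9994  1.0664  7.7533] [ 3.1404 -0.0006  1.2767]
```

Emit:
move_arm:
  series:
    - [[0, -0.4, 0], [0, 0, 0], 0]
    - [[0, -0.8, 0], [0, 0, 0], 0]
    - [[0, -1.2, 0], [0, 0, 0], 0]
    - [[0, -1.6, 0], [0, 0, 0], 0]
    - [[0, -2.0, 0], [0, 0, 0], 0]
    - [[0, -2.4, 0], [0, 0, 0], 0]
    - [[0, -2.8, 0], [0, 0, 0], 0]
    - [[0, -3.0, 0], [0, 0, 0], 0]
    - [[0, -3.2, 0], [0, 0, 0], 0]
    - [[0, -3.2, 0], [0, 0, 0], 0]
    - [[0, -3.2, 0], [0, 0, 0], 0]

```text
clock: 7.03
position: [0.5176, 0.0332, 0.0546]
tool_rot: [3.137, -0.002, 1.276]
force: [10.8, -3.4, -4.5]
grip_width: 0.0116
finger_force: 68.3
```

```bash
python3 - <<'E'
from fit import *
s=bot.observe(); print(inv(s["position"]),s["grip_width"],s["force"],s["tool_rot"])
im,d=bot.grab_frame("side"); im2,d2=bot.grab_frame("top")
np.savez("o.npz",a=im,b=im2,da=d,db=d2)
ims=[cv2.resize(im[165:225,270:330,::-1],(400,400),interpolation=cv2.INTER_CUBIC),cv2.resize(im2[130:190,225:285,::-1],(400,400),interpolation=cv2.INTER_CUBIC)]
cv2.imwrite("pics/k4.png",np.hstack(ims))
E
```

```text
[-178.9003   -0.9987   54.5641] 0.011613375180036403 [10.7545 -3.4473 -4.4518] [ 3.1369 -0.0017  1.276 ]
```

View pics/k4.png

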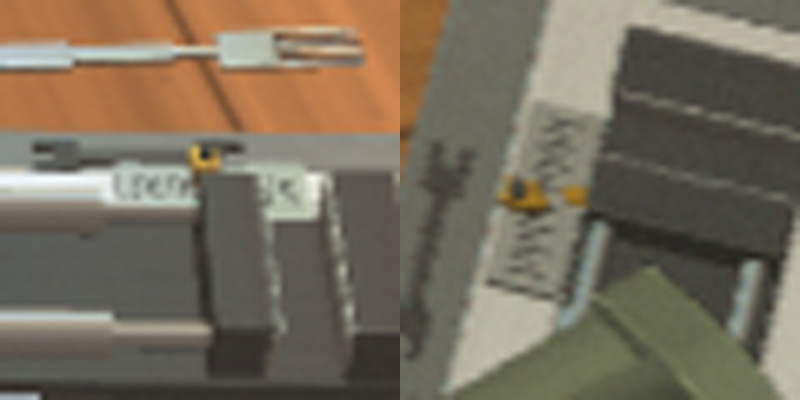

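```bash
cat > brass.py <<'E'
from fit import *
def meas(im):
    h=cv2.cvtColor(im,cv2.COLOR_RGB2HSV).astype(int)
    wt=np.clip((h[...,1]-100)/60.,0,1)*((h[...,0]>10)&(h[...,0]<34)&(h[...,2]>60))
    L=[]
    for v in range(130,185):
        for u in range(228,275):
            if wt[v,u]>0:
                X=inv(ray_z("top",u,v,.056))
                if -40<X[0]<60 and 40<X[1]<84: L.append([X[0],X[1],wt[v,u],u,v])
    return np.array(L)
def prof(im):
    L=meas(im)
    for a in range(42,84,3):
        m=(L[:,1]>=a)&(L[:,1]<a+3)
        if m.any(): print(a, (L[m,0]*L[m,2]).sum()/L[m,2].sum(), L[m,2].sum(),L[m,0].min(),L[m,0].max())
E
python3 - <<'E'
from brass import *
prof(np.load("top.npy")); print(); prof(np.load("o.npz")["b"])
E
```

```text
42 39.81321269974419 1.1833333333333333 38.38832925348123 41.36382115597154
45 38.29474098900149 2.4833333333333334 34.703068167089306 40.65030522171459
48 38.6279795961817 2.083333333333333 36.96196045231288 42.91466361183182
51 37.81426841108639 1.9 36.24875474935767 39.22323070664222
57 6.0649302047312 0.3333333333333333 6.0649302047312 6.0649302047312
60 3.961101055479988 1.9 2.4126870013630315 5.354673704185249
63 4.932465744533275 3.6333333333333333 -1.235879487934348 8.299684989704268
66 5.585540542169029 4.0 0.9928029590338845 10.53678281776529
69 4.15763737076137 2.966666666666667 0.2828398393513627 9.825826003867066
72 1.1624000889895425 1.85 -0.4271373465673627 2.513506909212912
75 3.556075821990137 3.4166666666666665 -1.137128599140065 7.6928709153853
78 8.033978100957217 0.8166666666666667 1.0928390301928568 10.642262549764393

42 6.672001582156001 0.9833333333333333 6.672001582156001 6.672001582156001
45 9.270647478733029 2.9 5.962150977314463 12.56302796866959
48 9.554558550596072 2.3833333333333333 5.252286309580461 11.852506033563103
51 9.668792622593923 2.0 8.195615237393918 11.14197000779393
54 10.431419890942596 0.35 10.431419890942596 10.431419890942596
60 2.482943676392199 2.1166666666666667 -0.5262797758267614 5.354673704185249
63 3.307606891244978 3.8833333333333333 -1.235879487934348 7.589078504332724
66 3.2539455609831904 4.433333333333334 -1.9454932515836423 10.53678281776529
69 2.3506954581162742 2.983333333333333 -2.6551210671920398 9.825826003867066
72 -1.2466916577892624 1.5833333333333335 -3.364762935176964 9.114855082450822
75 2.262510235294936 3.0 -1.137128599140065 7.6928709153853
78 0.7175233345786801 0.7833333333333333 -1.8471339187848614 1.0928390301928568
```

Emit:
move_arm:
  series:
    - [[0, -0.3, 0], [0, 0, 0], 0]
    - [[0, -0.6, 0], [0, 0, 0], 0]
    - [[0, -0.6, 0], [0, 0, 0], 0]
    - [[0, -0.6, 0], [0, 0, 0], 0]
    - [[0, -0.6, 0], [0, 0, 0], 0]

```text
clock: 7.55
position: [0.512, 0.0349, 0.0546]
tool_rot: [3.137, -0.002, 1.276]
force: [12.0, -4.4, -4.4]
grip_width: 0.0115
finger_force: 68.4
```

```bash
python3 - <<'E'
from brass import *
s=bot.observe(); print(inv(s["position"]),s["grip_width"],s["force"],s["finger_force"])
F=[bot.grab_frame("top")[0].astype(float) for _ in range(6)]
im=np.mean(F,0).astype(np.uint8); prof(im)
cv2.imwrite("pics/k5.png",cv2.resize(im[135:180,230:275,::-1],(600,600),interpolation=cv2.INTER_CUBIC))
E
```

```text
[-184.7061   -0.9825   54.5537] 0.011491362565726658 [11.9825 -4.4099 -4.4063] 68.41531991958618
42 4.473933541495898 1.7166666666666666 0.7930624560462587 6.672001582156001
45 3.2137855293957034 2.8166666666666664 0.08388192362120996 5.962150977314463
48 2.5417137619070465 2.783333333333333 -0.6253126440077493 5.252286309580461
51 2.8719686449470734 1.4666666666666668 1.6024350554192137 4.542407578536363
60 2.4135208614257158 2.2333333333333334 -0.5262797758267614 5.354673704185249
63 3.1750885385189145 4.0 -1.235879487934348 7.589078504332724
66 3.373932610503963 4.333333333333334 -1.9454932515836423 10.53678281776529
69 2.2518027550031205 3.083333333333333 -2.6551210671920398 9.825826003867066
72 -1.4489201599967894 1.5333333333333332 -3.364762935176964 -0.4271373465673627
75 2.2227299496783823 3.05 -1.137128599140065 7.6928709153853
78 0.750981710544285 0.7166666666666667 -1.8471339187848614 1.0928390301928568
```

View pics/k5.png

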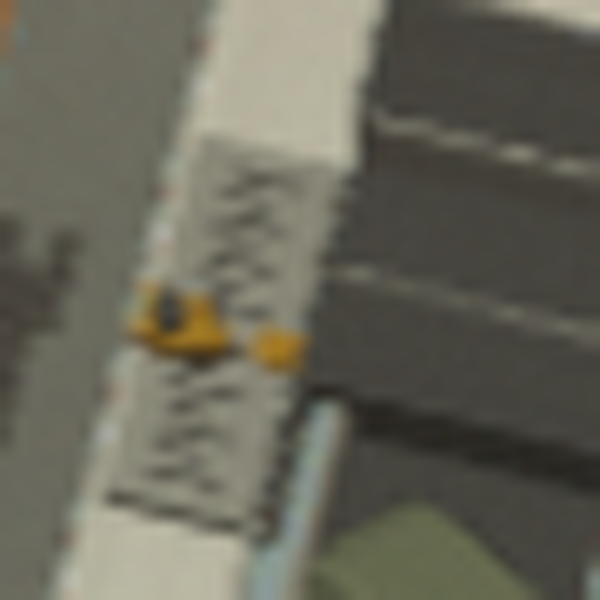

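Emit:
move_arm:
  series:
    - [[0, 0, 0], [0, 0, 0], 0]
    - [[0, 0, 0], [0, 0, 0], 0]
    - [[0, 0, 0], [0, 0, 0], 0]
    - [[0, 0, 0], [0, 0, 0], 0]
    - [[0, 0, 0], [0, 0, 0], 0]
    - [[0, 0, 0], [0, 0, 0], 0]

```text
clock: 8.35
position: [0.512, 0.0349, 0.0545]
tool_rot: [3.137, -0.002, 1.276]
force: [12.4, -5.2, -4.0]
grip_width: 0.0118
finger_force: 68.4
```

```bash
python3 -c "
from workcell import bot
s=bot.observe(); print(s['position'],s['finger_force']); print(bot.job_done())"
```

```text
[0.51199554 0.03485892 0.05452751] 68.41633915901184
the job is handed in; nothing more can be done
None
```

I handed the job in at about 8.4 s: the bolt is home in the keeper, the jaw pointer is level with the index rider to about 0.5 mm by the top camera, and the gripper is still holding the pull bar; the verdict was not shown.

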